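Load a slip-case into the embossing press and fire it

TASK

Lift the slip-case out of its wooden tray, lay it on the bed of the embossing press and slide it lengthwise under the head until its front end is fully home against the back stop; either end may go in first. Only then slide the safety shutter on top of the press fully aside by its fin, and press the push button it was covering all the way down and let it come up again. Leave the case home and the shutter open, and do not disturb the book pile, the jar or the tape dispenser.

Things in the scene. Friction and masses are not known exactly. Their poses are not given: they have to be found in the camera images.
- case: buff rigid slip-case with brown ends, a plain box 190 x 60 x 40 mm, 0.25 to 0.5 kg, alike at both ends. It starts lying flat in the tray. Origin: centre of its underside; x along its 190 mm length, y across its 60 mm width, z up.
- tray: fixed wooden tray, 210 x 80 mm outside, floor 4 mm thick, walls up to 38 mm above the table all round except a 56 mm gap in the middle of both long sides, where the case (lying 2 to 6 mm clear of the walls, its top 44 mm above the table) can be gripped across its width. Origin: centre of the underside, on the table; x along its length.
- press: fixed grey embossing press. Origin on the table, z up, +y is the way the case goes in. Flat steel bed: x -70 to 70 mm, y -240 to 75 mm, top 12 mm above the table. Box-shaped head over the bed: x -70 to 70 mm, y -60 to 75 mm, top 95 mm above the table; the throat runs through it.
- mouth (a point): middle of the throat's mouth, on the bed at press y -60 mm; axes as the press. Throat: 70 mm wide, 12 to 60 mm above the table, from here 115 mm along +y to the back stop. A case fully home has 75 mm left outside, so it cannot be put home held by its middle: lay it down with its front in or before the mouth, let go, take it again near its outer end.
- home (a point): point on the bed (12 mm above the table) where the centre of the case's underside lies when the case is fully home: press frame x 0, y -40 mm. Axes as the press.
- shutter (a joint): travel of the aluminium safety shutter on top of the head, m: 0 (starts 0 to 0.006) covers the button, 0.070 is fully aside; it slides towards the press's +x with about 2 N of friction and stays where it is left. Fully aside counts from 0.058.
- fin_top (a point): middle of the top edge of the shutter's upright fin, 138 mm above the table; moves with it. Fin: 12 mm thick (press x), 50 mm long (press y), 30 mm tall, on the middle of the shutter plate, 50 (x) x 58 (y) x 4 mm, plate top 108 mm above the table. At shutter 0 both are centred over the button, press x -35 mm, y 0.
- button (a joint): travel of the push button, m: 0 up, 0.008 fully down (counts as pressed from 0.005). It springs back; about 1 N to start it and 3.3 N at the bottom.
- button_top (a point): centre of the top of the round black push button (36 mm across), 101 mm above the table when up, at press frame x -35 mm, y 0; pressed straight down. While the shutter is shut its plate lies 3 mm above the button.
- volumes: pile of two bound volumes, 110 x 160 x 58 mm, a bystander. Origin: centre of the underside.
- jar: white paste jar, 64 mm across, 85 mm high, a bystander. Origin: centre of the underside.
- dispenser: black tape dispenser, 120 x 55 x 74 mm, a bystander. Origin: centre of the underside.
There are look-alikes about, which are no part of the job. What is shaped like the case but green or red is not meant.

How it is judged:
On the way, in this order (a step that is already met when the one before it is completed fails the run):
1. the slip-case lies flat on the bed, fully home against the back stop (x of case in the frame of home between -0.009 and 0.009 m and y of case in the frame of home between -0.006 and 0.006 m and z of case in the frame of home between -0.004 and 0.004 m and angle between the x axis of case and the y axis of press, either way round below 0.1 rad and angle between case's own z axis and vertical below 0.06 rad), for 0.2 s.
2. the safety shutter is slid fully aside, the case still home (all of step 1 and value of joint shutter above 0.058 m), for 0.1 s.
3. the push button is pressed down, the shutter aside (value of joint button above 0.005 m and value of joint shutter above 0.058 m), for 0.1 s.
At the end, for the whole second after the job is handed in: The slip-case lies flat and still on the bed with its front end within 6 mm of the back stop, its length along the throat within 0.1 rad and within 9 mm of the centre line; the shutter is at least 58 mm aside and the button is up again (all of step 2 and value of joint button below 0.002 m and linear speed of case below 0.02 m/s); the robot touches nothing.
It fails at once if the book pile is moved more than 20 mm (distance of volumes from where it was at the start of the episode above 0.02 m).
It fails at once if the jar is moved more than 20 mm (distance of jar from where it was at the start of the episode above 0.02 m).
It fails at once if the tape dispenser is moved more than 20 mm (distance of dispenser from where it was at the start of the episode above 0.02 m).
It also fails if it takes over 64 s, if anything falls off the work surface, if the arm or the gripper's body presses on something with over 40 N, if the wrist force passes 120 N, or if a joint passes its speed limit or range.

ROBOT

A 7-joint arm with a two-finger parallel gripper is mounted at the origin on the work surface. World frame = base frame: x ahead of the robot, y to its left, z up, the work surface at z = 0. Lengths are in m, angles in rad, forces in N, time in s.
With the tool pointing down it reaches from about 0.35 to 0.9 m from the base axis. Payload 7.2 kg.
Tool frame: the origin (TCP) lies at the centre of the arm's flange, where the gripper is bolted on; the fingertips stand 173 mm ahead of it and the grasp point (between the pads) lies 155 mm ahead of it; x points along the fingers, z is the direction in which the jaws open and shut, and the axes are right-handed (so a half turn about x gives the same grasp; the last joint's range is limited). The gripper opens to 85 mm and grips with 20 to 120 N. Pads are 22 mm wide; open, the fingers measure 114 mm over their backs; the gripper's body (76 mm by 85 mm) begins 54 mm behind the grasp point. The pads swing forward as they close: fully open they stand 13 mm farther back than shut.
Start: joints at [-1.345, 0.411, -0.013, 1.596, 0.006, 1.134, -0.082], TCP at [0.181, 0.598, 0.405] pointing down, gripper open.
Joint ranges: [-2.95, 2.95], [-0.29, 1.99], [-1.47, 1.44], [0.14, 2.54], [-1.03, 4.17], [0.13, 1.85], [-2.86, 2.86]. Speed limits (rad/s): [2.39, 2.39, 3.01, 3.01, 3.14, 3.14, 3.14].

INTERFACE

Orientations are given as a unit quaternion [x, y, z, w].
In Python, from rig import arm gives the robot as it stands.
- The arm moves only by the shell command python3 -m crank 'ROWS'. ROWS is JSON, a list of rows, each an object with "travel": the shift along the world's x, y, z as a fraction of full scale, a list of three; "angular": the turn, a rotation vector about the world's x, y, z as a fraction of full scale, a list of three; "gripper": the gripper's target within -1 to 1 (shut at 1, half-way at 0, fully open at -1). A call has 1 to 8 rows; each row shifts and turns the commanded pose from where the row before left it; what a row does not reach is not made up. Full scale, the value 1, is 3 cm for a shift and 10 degrees for a turn. A row lasts 1/8 s, in which the tool goes at most 62.5 mm and 10.7 degrees, less where a joint would pass 70% of its speed; a pose out of reach is approached as far as the arm can. A call with a number of a shift or a turn outside -1 to 1 is refused whole. A call with a gripper value outside its range is refused whole. The fingers move at their own pace and stop on an object; the grip force is fixed at half the most. Time passes only in rows, so rows that do not move let the fingers close. It gives the time, the measured TCP pose, the force and the opening at its end, in the units of the state.
- arm.get_obs(): the state, without advancing time (a new reading comes with each control period).
- arm.capture(name): name is "side" or "top" or "wrist"; returns the picture (420x560x3 uint8, blue, green, red); there is no depth.
- arm.camera_params(name): a dict with "intrinsics" (3x3 intrinsics, pixels), "position" and "orientation" of the camera in the world; the wrist camera has in their place "tool_from_camera" (4x4, takes a point from camera to tool coordinates, whose origin is the TCP and whose axes are the tool frame's). Camera axes: x right, y up, looking along -z (the intrinsics and any distortion apply to the point x, -y, -z); pixel columns grow to the right and rows downward; lengths in m; the calibration is good to about 2 mm. A picture is of the moment at which its call begins: read the wrist's pose just before it. camera_params takes no time and is no camera call.
- arm.finish_job(): hands the job in, once; it reports no verdict.
The state is a dict: "t": time; "qpos": joint angles; "joint_velocities": joint speeds; "effort": joint torques, N m; "position": TCP position; "tool_rot": TCP orientation; "force": force on the tool from outside, world axes, zero at the start; "ft_torque": the same for the moment, N m; "gripper_width": opening from 0.0 (shut) to 1.0 (fully open).
Only numpy, scipy, OpenCV 4.12 (cv2) and the standard library are available. Lean on these libraries where they do the work, as an engineer would, in place of code of your own. Each camera call takes 0.05 s, during which the arm holds its last target.

## Working session

There is one attempt and no reset: what is moved stays moved. The work goes in short steps, Python scripts to look and compute and a shell command to move; the robot and the scene stay as the last step left them, time stands still between calls to the robot, and variables do not carry over. Pictures are saved under pics/ and viewed, and the job is handed in when it is done.

```bash
mkdir -p pics; ls
python3 - <<'E'
from rig import arm
import cv2
o=arm.get_obs(); print(o)
for n in ("side","top","wrist"):
    print(n,arm.camera_params(n))
    cv2.imwrite(f"pics/{n}0.png",arm.capture(n))
E
```

```text
pics
{'t': 0.0, 'qpos': array([-1.34521605,  0.41190304, -0.01272526,  1.59705037,  0.00557662,
        1.13430378, -0.08222903]), 'joint_velocities': array([ 0.00084136,  0.00201767,  0.00096587, -0.00186358, -0.00105466,
        0.00021969, -0.00052264]), 'effort': array([ 6.54213054e-04, -6.00622630e+01,  6.82224724e-01, -2.99425095e+01,
        1.36854101e-02,  1.05624596e-02,  1.13818851e-05]), 'position': array([0.18093011, 0.59800884, 0.40384822]), 'tool_rot': array([-0.42180172,  0.56824006,  0.42106535,  0.56735396]), 'force': array([-0.45064597, -1.19177615, -0.61814677]), 'ft_torque': array([-0.00963366,  0.03258336, -0.02063834]), 'gripper_width': 1.0007290344725115}
side {'intrinsics': array([[379.12565801,   0.        , 272.5404729 ],
       [  0.        , 379.12565801, 208.39989693],
       [  0.        ,   0.        ,   1.        ]]), 'position': array([0.27252609, 0.49576675, 0.73227226]), 'orientation': array([-0.07940537,  0.4175131 ,  0.88902121, -0.17034932])}
top {'intrinsics': array([[518.75275905,   0.        , 281.18423498],
       [  0.        , 518.75275905, 203.70417224],
       [  0.        ,   0.        ,   1.        ]]), 'position': array([ 0.47106909, -0.1774995 ,  1.40936856]), 'orientation': array([ 0.0228335 , -0.02556169, -0.7025149 ,  0.7108432 ])}
wrist {'intrinsics': array([[290.37710858,   0.        , 274.03221531],
       [  0.        , 290.37710858, 212.57385379],
       [  0.        ,   0.        ,   1.        ]]), 'tool_from_camera': array([[ 5.88345376e-04,  3.01646539e-01, -9.53419645e-01,
         2.99488373e-02],
       [ 4.54605238e-04,  9.53419631e-01,  3.01646815e-01,
         7.72519696e-02],
       [ 9.99999724e-01, -6.10902073e-04,  4.23809934e-04,
         2.33707754e-04],
       [ 0.00000000e+00,  0.00000000e+00,  0.00000000e+00,
         1.00000000e+00]])}
```

View pics/top0.png

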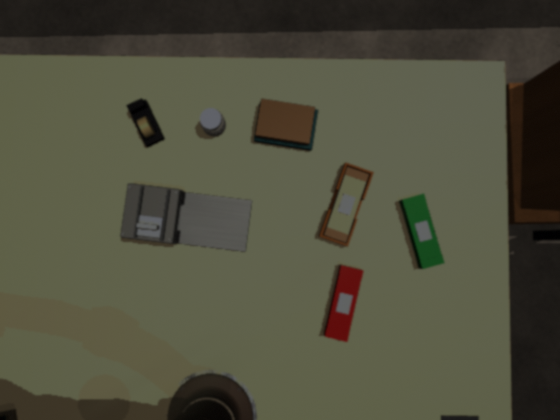

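View pics/side0.png

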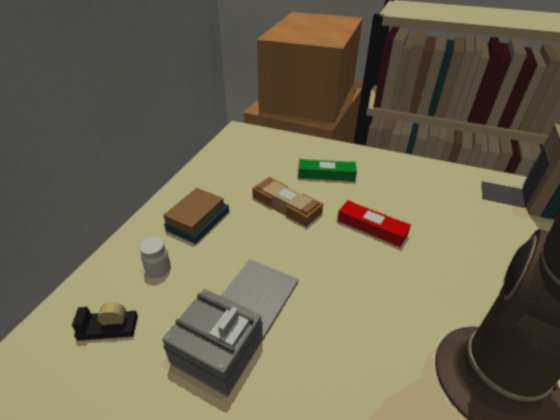

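View pics/wrist0.png

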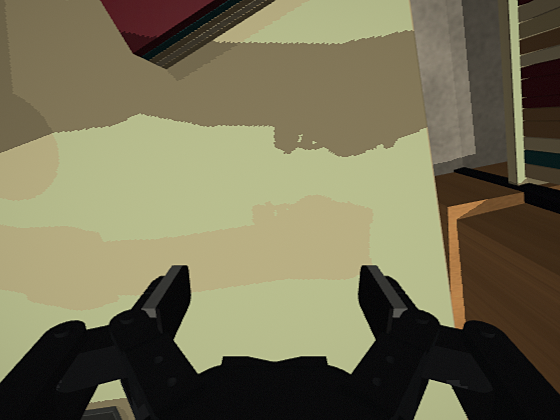

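Top view: buff case in the wooden tray at (347,204). The look-alikes are the green box (422,231) and the red box (344,303). The press is at (150,213) with its bed to the right, so the case goes in toward image-left. The pile is at (286,124), the jar at (211,121) and the dispenser at (146,123). I choose the buff one in the tray and check it in a crop.

```bash
cat > h.py <<'E'
import numpy as np, cv2
from scipy.spatial.transform import Rotation as R
from rig import arm
def cam(n,o=None):
    c=arm.camera_params(n); K=np.array(c["intrinsics"])
    if n=="wrist":
        T=np.array(c["tool_from_camera"]); Rt=R.from_quat(o["tool_rot"]).as_matrix()
        return K,np.array(o["position"])+Rt@T[:3,3],Rt@T[:3,:3]
    return K,np.array(c["position"]),R.from_quat(c["orientation"]).as_matrix()
def ray(C,px,z):
    K,p,M=C
    px=np.atleast_2d(px).astype(float)
    d=np.c_[(px[:,0]-K[0,2])/K[0,0],-(px[:,1]-K[1,2])/K[1,1],-np.ones(len(px))]@M.T
    return p+d*((z-p[2])/d[:,2])[:,None]
def proj(C,X):
    K,p,M=C
    c=(np.atleast_2d(X)-p)@M
    return np.c_[K[0,2]+K[0,0]*c[:,0]/-c[:,2],K[1,2]-K[1,1]*c[:,1]/-c[:,2]]
E
python3 - <<'E'
import cv2,numpy as np
a=cv2.imread('pics/top0.png'); 
g=np.clip((a/255.)**.6*255,0,255).astype(np.uint8)
c1=cv2.resize(g[150:260,300:400],None,fx=5,fy=5,interpolation=cv2.INTER_CUBIC)
c2=cv2.resize(g[170:265,110:260],None,fx=5,fy=5,interpolation=cv2.INTER_CUBIC)
cv2.imwrite('pics/c1.png',c1);cv2.imwrite('pics/c2.png',c2)
s=cv2.imread('pics/side0.png');s=np.clip((s/255.)**.6*255,0,255).astype(np.uint8)
cv2.imwrite('pics/c3.png',cv2.resize(s[160:390,140:330],None,fx=2.6,fy=2.6,interpolation=cv2.INTER_CUBIC))
E
```

```text
(no output)
```

View pics/c1.png

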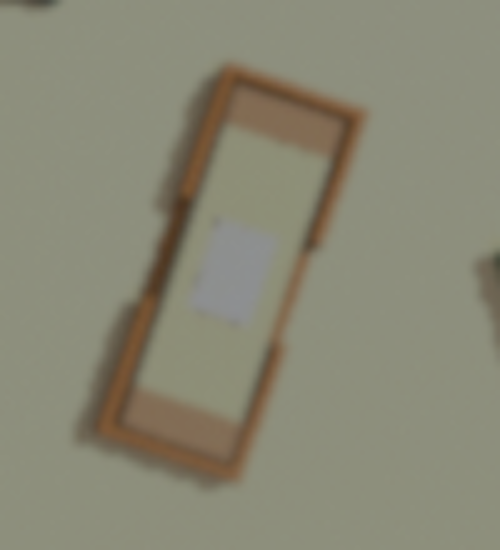

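View pics/c2.png

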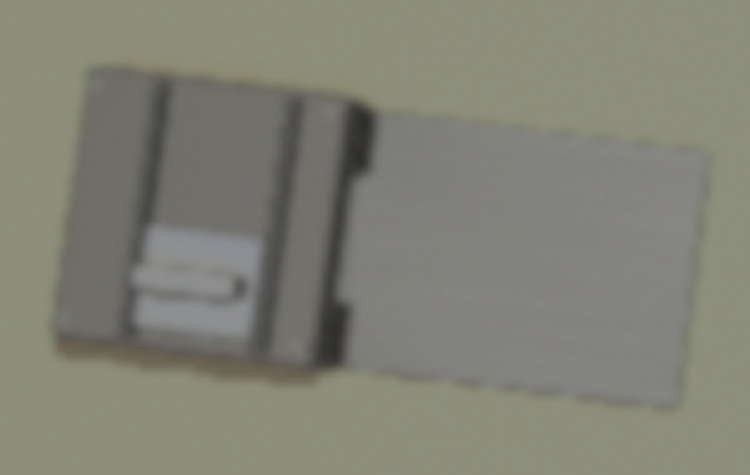

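View pics/c3.png

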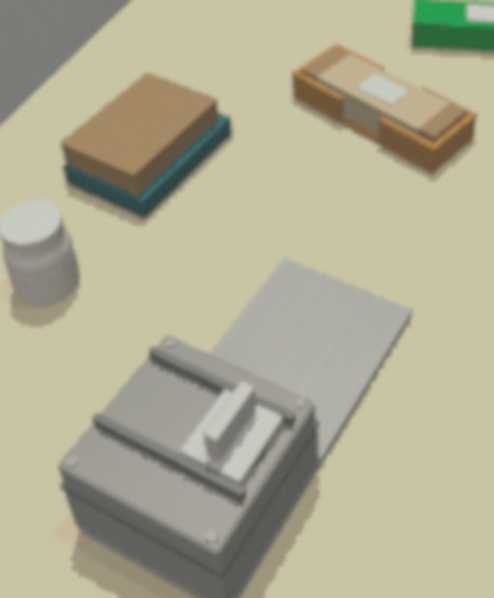

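The crop shows a buff box with brown ends and a label in the wooden tray, so that is the case. Now the poses.

```bash
cat > m1.py <<'E'
from h import *
C=cam("top")
def cv(p,off): return np.array(off)+(np.array(p,float)+.5)/5-.5
# press
M=[(710,150),(680,408),(90,68),(55,335)]
P=np.array([[.07,-.24],[-.07,-.24],[.07,.075],[-.07,.075]]); Z=[.012,.012,.095,.095]
W=np.array([ray(C,cv(m,(110,170)),z)[0][:2] for m,z in zip(M,Z)])
print("press corners",W.round(4).tolist())
def fit(P,W):
    pm,wm=P.mean(0),W.mean(0);H=(P-pm).T@(W-wm);U,_,V=np.linalg.svd(H);r=V.T@np.diag([1,np.linalg.det(V.T@U.T)])@U.T
    t=wm-r@pm;print("yaw",np.degrees(np.arctan2(r[1,0],r[0,0])).round(2),"t",t.round(4),"res mm",((P@r.T+t-W)*1000).round(1).tolist());return r,t
r,t=fit(P,W)
M=[(228,66),(368,112),(240,480),(98,430)]
P=np.array([[.105,.04],[.105,-.04],[-.105,-.04],[-.105,.04]])
W=np.array([ray(C,cv(m,(300,150)),.038)[0][:2] for m in M]);print("tray");fit(P,W)
# case by mask
M=[(238,82),(343,112),(232,462),(124,424)]
W=np.array([ray(C,cv(m,(300,150)),.044)[0][:2] for m in M]);P=np.array([[.095,.03],[.095,-.03],[-.095,-.03],[-.095,.03]]);print("case");fit(P,W)
for n,m,z in (("vol",(286,122),.058),("jar",(211,120),.085),("disp",(146,123),.04)): print(n,ray(C,m,z)[0][:2].round(3))
E
python3 m1.py
```

```text
press corners [[0.5771, -0.1023], [0.4381, -0.0884], [0.6088, 0.2092], [0.4731, 0.2225]]
yaw -6.05 t [0.533  0.1423] res mm [[0.2, -1.5], [-0.0, -0.6], [1.7, 0.3], [-1.9, 1.8]]
tray
yaw -19.03 t [ 0.5669 -0.355 ] res mm [[2.7, 0.2], [0.4, -0.8], [-1.9, 0.0], [-1.3, 0.6]]
case
yaw -17.7 t [ 0.5675 -0.3546] res mm [[0.0, 1.3], [-2.9, -0.2], [1.9, -0.7], [0.9, -0.4]]
vol [ 0.78  -0.192]
jar [0.777 0.002]
disp [0.777 0.181]
```

```bash
cat > s.py <<'E'
from h import *
import sys
o=arm.get_obs();M=R.from_quat(o["tool_rot"]).as_matrix()
print("t",round(o["t"],2),"tcp",o["position"].round(4),"tipdir",M[:,0].round(3),"zyaw",np.degrees(np.arctan2(M[1,2],M[0,2])).round(2),"F",o["force"].round(1),"w",round(o["gripper_width"],3),"q",o["qpos"].round(2))
E
python3 s.py
```

```text
t 0.15 tcp [0.181  0.5981 0.404 ] tipdir [-0.    -0.001 -1.   ] zyaw 73.17 F [-0.1  0.5  0.4] w 1.001 q [-1.35  0.41 -0.01  1.6   0.01  1.13 -0.08]
```

```bash
python3 -m crank '[{"travel":[0.4,-1,0],"angular":[0,0,0],"gripper":-1},{"travel":[0.4,-1,0],"angular":[0,0,0],"gripper":-1},{"travel":[0.4,-1,0],"angular":[0,0,0],"gripper":-1},{"travel":[0.4,-1,0],"angular":[0,0,0],"gripper":-1},{"travel":[0.4,-1,0],"angular":[0,0,0],"gripper":-1},{"travel":[0.4,-1,0],"angular":[0,0,0],"gripper":-1},{"travel":[0.4,-1,0],"angular":[0,0,0],"gripper":-1},{"travel":[0.4,-1,0],"angular":[0,0,0],"gripper":-1}]'; python3 s.py
```

```text
t: 1.15
position: [0.2773, 0.3571, 0.4046]
tool_rot: [-0.421, 0.568, 0.421, 0.568]
force: [0.2, -0.1, -0.2]
gripper_width: 1.001
t 1.15 tcp [0.2773 0.3571 0.4046] tipdir [-0. -0. -1.] zyaw 73.17 F [ 0.2 -0.1 -0.2] w 1.001 q [-1.08  0.11  0.07  2.   -0.01  1.03  0.27]
```

```bash
A='1'; python3 -m crank '[{"travel":[0.4,-1,0],"angular":[0,0,0],"gripper":-1},{"travel":[0.4,-1,0],"angular":[0,0,0],"gripper":-1},{"travel":[0.4,-1,0],"angular":[0,0,0],"gripper":-1},{"travel":[0.4,-1,0],"angular":[0,0,0],"gripper":-1},{"travel":[0.4,-1,0],"angular":[0,0,0],"gripper":-1},{"travel":[0.4,-1,0],"angular":[0,0,0],"gripper":-1},{"travel":[0.4,-1,0],"angular":[0,0,0],"gripper":-1},{"travel":[0.4,-1,0],"angular":[0,0,0],"gripper":-1}]'
python3 -m crank '[{"travel":[0.4,-1,0],"angular":[0,0,0],"gripper":-1},{"travel":[0.4,-1,0],"angular":[0,0,0],"gripper":-1},{"travel":[0.4,-1,0],"angular":[0,0,0],"gripper":-1},{"travel":[0.4,-1,0],"angular":[0,0,0],"gripper":-1},{"travel":[0.4,-1,0],"angular":[0,0,0],"gripper":-1},{"travel":[0.4,-1,0],"angular":[0,0,0],"gripper":-1},{"travel":[0.4,-1,0],"angular":[0,0,0],"gripper":-1},{"travel":[0.4,-1,0],"angular":[0,0,0],"gripper":-1}]'; python3 s.py
```

```text
t: 2.15
position: [0.3732, 0.1171, 0.4047]
tool_rot: [-0.421, 0.568, 0.421, 0.568]
force: [0.3, -0.1, 0.3]
gripper_width: 1.0
t: 3.15
position: [0.4692, -0.1227, 0.4046]
tool_rot: [-0.421, 0.568, 0.422, 0.568]
force: [0.6, 0.6, -0.0]
gripper_width: 1.002
t 3.15 tcp [ 0.4692 -0.1227  0.4046] tipdir [-0.  0. -1.] zyaw 73.18 F [ 0.6  0.6 -0. ] w 1.002 q [-0.4   0.18  0.64  1.96 -0.13  1.04  1.58]
```

```bash
python3 -m crank '[{"travel":[0.4,-1,-0.4],"angular":[0,0,0],"gripper":-1},{"travel":[0.4,-1,-0.4],"angular":[0,0,0],"gripper":-1},{"travel":[0.4,-1,-0.4],"angular":[0,0,0],"gripper":-1},{"travel":[0.4,-1,-0.4],"angular":[0,0,0],"gripper":-1},{"travel":[0.4,-1,-0.4],"angular":[0,0,0],"gripper":-1},{"travel":[0.4,-1,-0.4],"angular":[0,0,-0.04],"gripper":-1},{"travel":[0.4,-1,-0.4],"angular":[0,0,-0.04],"gripper":-1},{"travel":[0.4,-0.75,-0.4],"angular":[0,0,-0.04],"gripper":-1}]'
python3 - <<'E'
from h import *
import json
o=arm.get_obs(); a=arm.capture("wrist"); cv2.imwrite("pics/w1.png",a)
json.dump({k:list(map(float,o[k])) for k in("position","tool_rot")},open("w1.json","w"))
E
python3 s.py
```

```text
t: 4.15
position: [0.5651, -0.3556, 0.3078]
tool_rot: [-0.415, 0.573, 0.415, 0.572]
force: [0.5, 0.5, 0.3]
gripper_width: 0.999
t 4.2 tcp [ 0.5654 -0.3576  0.3063] tipdir [-0.002 -0.002 -1.   ] zyaw 71.83 F [ 0.5 -0.9  0.7] w 0.998 q [ 0.1   0.64  0.6   1.61 -0.4   1.02  2.07]
```

View pics/w1.png

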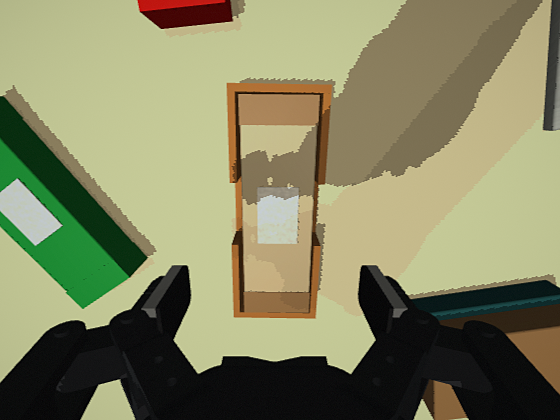

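Run:
```python
import cv2
a=cv2.imread('pics/w1.png')[75:325,220:345]
a=cv2.resize(a,None,fx=2.4*2,fy=2.4,interpolation=cv2.INTER_CUBIC);cv2.imwrite('pics/c4.png',a)
```

```text
(no output)
```

View pics/c4.png

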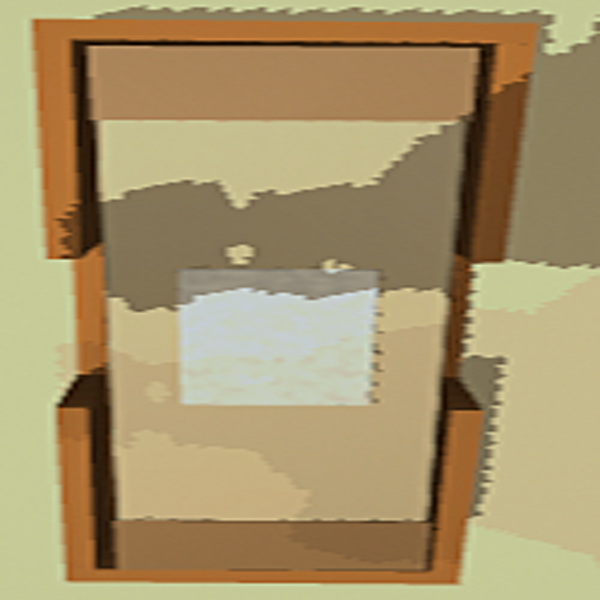

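Run:
```python
from h import *
import json
o=json.load(open("w1.json"));C=cam("wrist",o)
def f(M,P,z):
    px=np.array([[220+(u+.5)/4.8-.5,75+(v+.5)/2.4-.5] for u,v in M]);W=ray(C,px,z)[:,:2]
    P=np.array(P);pm,wm=P.mean(0),W.mean(0);H=(P-pm).T@(W-wm);U,_,V=np.linalg.svd(H);r=V.T@U.T
    print("det",np.linalg.det(r).round(2),"yaw",np.degrees(np.arctan2(r[1,0],r[0,0])).round(2),"t",(wm-r@pm).round(4),"res",(((P-pm)@r.T+wm-W)*1000).round(1).tolist())
# image top = -x end ; right = +y
f([(88,45),(480,46),(432,570),(116,568)],[[-.095,-.03],[-.095,.03],[.095,.03],[.095,-.03]],.044)
f([(32,18),(540,22),(460,582),(66,580)],[[-.105,-.04],[-.105,.04],[.105,.04],[.105,-.04]],.038)
```

```text
det 1.0 yaw -18.39 t [ 0.5653 -0.3524] res [[1.0, 0.3], [0.7, -0.8], [-1.5, -0.8], [-0.2, 1.3]]
det 1.0 yaw -19.01 t [ 0.566  -0.3536] res [[-0.0, 0.2], [-0.0, -0.3], [0.2, -0.1], [-0.1, 0.2]]
```

```bash
python3 -m crank '[{"travel":[0.02,0.13,-0.3],"angular":[0,0,0],"gripper":-1},{"travel":[0,0,-0.8],"angular":[0,0,0],"gripper":-1},{"travel":[0,0,-0.8],"angular":[0,0,0],"gripper":-1},{"travel":[0,0,-0.8],"angular":[0,0,0],"gripper":-1},{"travel":[0,0,-0.8],"angular":[0,0,0],"gripper":-1},{"travel":[0,0,-0.6],"angular":[0,0,0],"gripper":-1}]'; python3 s.py
```

```text
t: 4.95
position: [0.5656, -0.3488, 0.1846]
tool_rot: [-0.415, 0.572, 0.416, 0.572]
force: [-0.0, 0.6, 0.3]
gripper_width: 1.001
t 4.95 tcp [ 0.5656 -0.3488  0.1846] tipdir [-0.001  0.001 -1.   ] zyaw 72.04 F [-0.   0.6  0.3] w 1.001 q [ 0.14  0.77  0.51  1.69 -0.49  0.81  2.13]
```

```bash
python3 -m crank '[{"travel":[0,-0.13,0],"angular":[0,0,0],"gripper":-1},{"travel":[0,0,0],"angular":[0,0,0],"gripper":1},{"travel":[0,0,0],"angular":[0,0,0],"gripper":1},{"travel":[0,0,0],"angular":[0,0,0],"gripper":1},{"travel":[0,0,0],"angular":[0,0,0],"gripper":1},{"travel":[0,0,0],"angular":[0,0,0],"gripper":1}]'; python3 s.py
```

```text
t: 5.7
position: [0.566, -0.3546, 0.1872]
tool_rot: [-0.416, 0.572, 0.415, 0.573]
force: [-0.6, 0.4, 5.6]
gripper_width: 0.687
t 5.7 tcp [ 0.566  -0.3546  0.1872] tipdir [ 0.002 -0.001 -1.   ] zyaw 71.96 F [-0.6  0.4  5.6] w 0.687 q [ 0.15  0.77  0.52  1.68 -0.49  0.82  2.14]
```

```bash
python3 -m crank '[{"travel":[0,0,0],"angular":[0,0,0],"gripper":1},{"travel":[0,0,0],"angular":[0,0,0],"gripper":1},{"travel":[0,0,0.3],"angular":[0,0,0],"gripper":1},{"travel":[0,0,0.6],"angular":[0,0,0],"gripper":1},{"travel":[0,0,0.8],"angular":[0,0,0],"gripper":1},{"travel":[0,0,0.8],"angular":[0,0,0],"gripper":1},{"travel":[0,0,0.8],"angular":[0,0,0],"gripper":1},{"travel":[0,0,0.7],"angular":[0,0,0],"gripper":1}]'; python3 s.py
```

```text
t: 6.7
position: [0.5655, -0.3544, 0.3077]
tool_rot: [-0.416, 0.572, 0.415, 0.572]
force: [1.5, 0.7, -3.6]
gripper_width: 0.689
t 6.7 tcp [ 0.5655 -0.3544  0.3077] tipdir [ 0.001 -0.    -1.   ] zyaw 71.96 F [ 1.5  0.7 -3.6] w 0.689 q [ 0.09  0.63  0.6   1.61 -0.4   1.02  2.07]
```

Run:
```python
from h import *
import json
o=arm.get_obs(); a=arm.capture("wrist"); cv2.imwrite("pics/w2.png",a)
json.dump({k:list(map(float,o[k])) for k in("position","tool_rot")},open("w2.json","w"))
cv2.imwrite("pics/side2.png",arm.capture("side"))
```

```text
(no output)
```

View pics/w2.png

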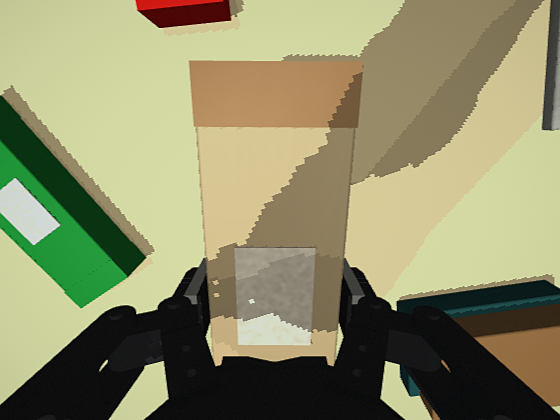

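View pics/side2.png

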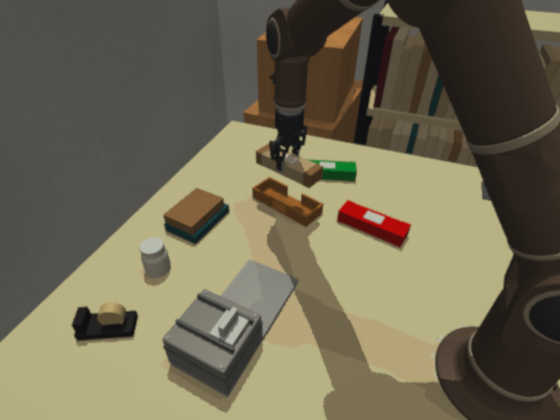

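Wrist view: case held, its free end edge runs from (190,61) to (363,60). The side view shows the tray empty. I'll work out where the case sits in the hand.

Run:
```python
from h import *
import json
o=json.load(open("w2.json"));C=cam("wrist",o)
for z in (.160,.1647,.169):
    W=ray(C,[(190,61),(363,60)],z); e=W[1]-W[0]
    m=W.mean(0)-np.array(o["position"]); 
    Rt=R.from_quat(o["tool_rot"]).as_matrix()
    print(z,"width",np.hypot(*e[:2]).round(4),"edge yaw",np.degrees(np.arctan2(e[1],e[0])).round(2),"end mid in tool y,z",(m@Rt)[1:].round(4))
```

```text
0.16 width 0.063 edge yaw 72.27 end mid in tool y,z [0.0982 0.001 ]
0.1647 width 0.0605 edge yaw 72.27 end mid in tool y,z [0.0973 0.001 ]
0.169 width 0.0582 edge yaw 72.27 end mid in tool y,z [0.0966 0.001 ]
```

Run:
```python
from h import *
C=cam("side")
M=[(285,260),(411,313),(170,338),(316,404),(62,467),(222,552)]
P=np.array([[.07,-.24],[-.07,-.24],[.07,-.06],[-.07,-.06],[.07,.075],[-.07,.075]]);Z=[.012]*2+[.095]*4
W=np.array([ray(C,np.array([140,160])+(np.array(m)+.5)/2.6-.5,z)[0][:2] for m,z in zip(M,Z)])
def fit(P,W):
    pm,wm=P.mean(0),W.mean(0);H=(P-pm).T@(W-wm);U,_,V=np.linalg.svd(H);r=V.T@U.T
    print("yaw",np.degrees(np.arctan2(r[1,0],r[0,0])).round(2),"t",(wm-r@pm).round(4),"res mm",(((P-pm)@r.T+wm-W)*1000).round(1).tolist())
fit(P,W)
```

```text
yaw -6.04 t [0.5279 0.1469] res mm [[0.8, -1.1], [-1.9, -3.6], [3.1, -1.8], [-2.8, -0.8], [2.6, 3.1], [-1.7, 4.2]]
```

```bash
python3 -m crank '[{"travel":[0,0.5,0.4],"angular":[0,0,0],"gripper":1},{"travel":[0,0.8,0.4],"angular":[0,0,0],"gripper":1},{"travel":[0,0.8,0.4],"angular":[0,0,0],"gripper":1},{"travel":[0,0.8,0.4],"angular":[0,0,0],"gripper":1},{"travel":[0,0.8,0.4],"angular":[0,0,0],"gripper":1},{"travel":[0,0.5,0],"angular":[0,0,0],"gripper":1},{"travel":[0,0,0],"angular":[0,0,0],"gripper":1},{"travel":[0,0,0],"angular":[0,0,0],"gripper":1}]'
python3 - <<'E'
from h import *
import json
o=arm.get_obs(); a=arm.capture("wrist"); cv2.imwrite("pics/w3.png",a)
json.dump({k:list(map(float,o[k])) for k in("position","tool_rot")},open("w3.json","w"))
E
python3 s.py
```

```text
t: 7.8
position: [0.5653, -0.2289, 0.3652]
tool_rot: [-0.415, 0.573, 0.415, 0.572]
force: [-0.1, -0.4, -3.4]
gripper_width: 0.695
t 7.85 tcp [ 0.5652 -0.2293  0.3653] tipdir [-0.001 -0.001 -1.   ] zyaw 71.89 F [-0.2  0.2 -2.7] w 0.693 q [-0.16  0.48  0.65  1.71 -0.32  1.06  1.85]
```

View pics/w3.png

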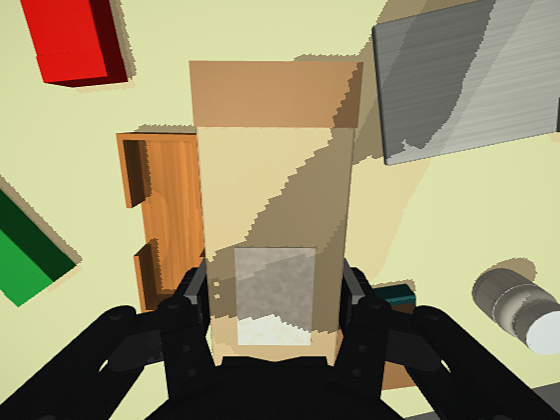

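Wrist view: bed end corners at about (374,27) and (389,164), and the side edge passes about (558,130) at the head.

Run:
```python
from h import *
import json
o=json.load(open("w3.json"));C=cam("wrist",o)
W=ray(C,[(374,28),(389,164),(545,133),(490,0)],.012)[:,:2];print(W.round(4))
a=W[1]-W[0];b=W[2]-W[1];print(np.hypot(*a),np.degrees(np.arctan2(a[1],a[0])),np.degrees(np.arctan2(b[1],b[0]))-90)
th=np.radians(-6.05);m=W[:2].mean(0);print("origin",m+.24*np.array([-np.sin(th),np.cos(th)]))
a=cv2.imread("pics/w3.png");cv2.imwrite("pics/c5.png",cv2.resize(a[0:180,360:560],None,fx=3.3,fy=3.3))
```

```text
[[ 0.4399 -0.0861]
 [ 0.5745 -0.0981]
 [ 0.5936  0.0675]
 [ 0.4512  0.0232]]
0.13508758731207177 -5.106596897221818 -6.571070850711365
origin [0.53249698 0.14653246]
```

View pics/c5.png

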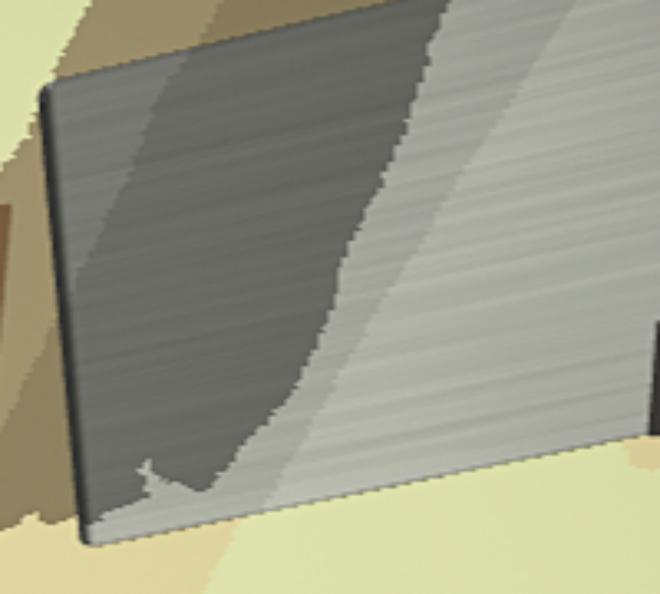

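Run:
```python
from h import *
import json
o=json.load(open("w3.json"));C=cam("wrist",o)
px=np.array([(45,86),(85,546),(652,434)])/3.3+[360,0]
W=ray(C,px,.012)[:,:2];print(W.round(4))
P=np.array([[-.07,-.24],[.07,-.24],[.07,-.06]])
pm,wm=P.mean(0),W.mean(0);H=(P-pm).T@(W-wm);U,_,V=np.linalg.svd(H);r=V.T@U.T
print("yaw",np.degrees(np.arctan2(r[1,0],r[0,0])).round(2),"t",(wm-r@pm).round(4),"res mm",(((P-pm)@r.T+wm-W)*1000).round(1).tolist())
```

```text
[[ 0.4382 -0.0861]
 [ 0.575  -0.1019]
 [ 0.5961  0.0803]]
yaw -6.12 t [0.5324 0.1456] res mm [[-1.0, 0.5], [1.5, 1.4], [-0.5, -1.9]]
```

```bash
python3 -m crank '[{"travel":[-0.2,0.8,0],"angular":[0,0,-0.9],"gripper":1},{"travel":[-0.2,0.8,0],"angular":[0,0,-1],"gripper":1},{"travel":[-0.2,0.9,0],"angular":[0,0,-1],"gripper":1},{"travel":[-0.2,0.9,0],"angular":[0,0,-1],"gripper":1},{"travel":[-0.2,0.9,0],"angular":[0,0,-1],"gripper":1},{"travel":[-0.2,0.9,0],"angular":[0,0,-1],"gripper":1},{"travel":[-0.2,0.8,0],"angular":[0,0,-1],"gripper":1},{"travel":[-0.2,0.7,0],"angular":[0,0,-0.9],"gripper":1}]'; python3 s.py
```

```text
t: 8.85
position: [0.5175, -0.0273, 0.3656]
tool_rot: [0.039, 0.706, -0.04, 0.706]
force: [0.2, 0.2, -3.8]
gripper_width: 0.693
t 8.85 tcp [ 0.5175 -0.0273  0.3656] tipdir [ 0. -0. -1.] zyaw -6.41 F [ 0.2  0.2 -3.8] w 0.693 q [-0.84  0.41  1.04  1.95 -0.42  1.02  0.28]
```

```bash
python3 -m crank '[{"travel":[-0.13,0,-0.5],"angular":[0,0,0.03],"gripper":1},{"travel":[0,0,-0.9],"angular":[0,0,0],"gripper":1},{"travel":[0,0,-1],"angular":[0,0,0],"gripper":1},{"travel":[0,0,-1],"angular":[0,0,0],"gripper":1},{"travel":[0,0,-0.9],"angular":[0,0,0],"gripper":1},{"travel":[0,0,-0.6],"angular":[0,0,0],"gripper":1},{"travel":[0,0,0],"angular":[0,0,0],"gripper":1}]'
python3 - <<'E'
from h import *
cv2.imwrite("pics/side4.png",arm.capture("side")[150:400,130:400].repeat(2,0).repeat(2,1))
cv2.imwrite("pics/top4.png",cv2.resize(arm.capture("top")[160:270,100:270],None,fx=4.5,fy=4.5,interpolation=cv2.INTER_CUBIC))
E
python3 s.py
```

```text
t: 9.72
position: [0.5132, -0.0283, 0.2176]
tool_rot: [0.035, 0.707, -0.036, 0.705]
force: [0.6, 0.2, -2.6]
gripper_width: 0.691
t 9.82 tcp [ 0.514  -0.0281  0.2191] tipdir [ 0.001 -0.    -1.   ] zyaw -5.75 F [-0.4 -0.1 -3. ] w 0.694 q [-0.64  0.61  0.81  2.07 -0.66  0.74  0.49]
```

View pics/side4.png

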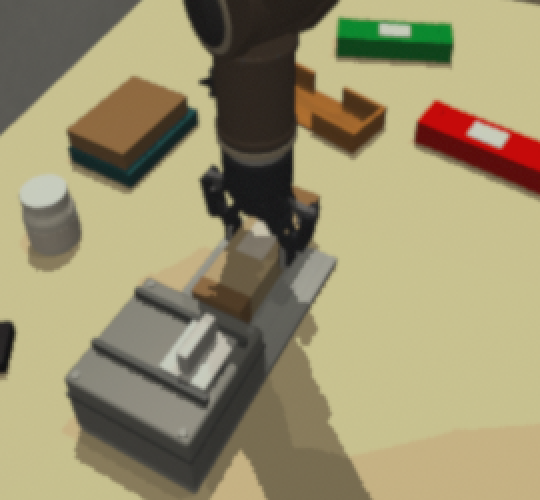

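View pics/top4.png

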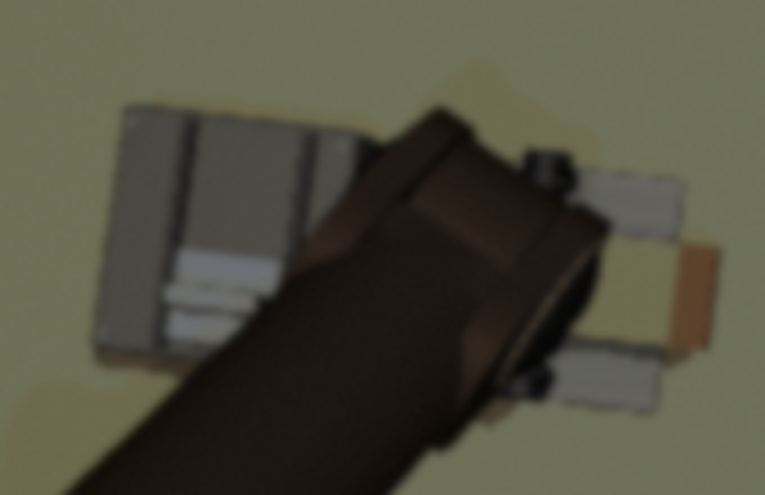

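Run:
```python
from h import *
C=cam("top")
px=lambda u,v:np.array([100,160])+(np.array([u,v])+.5)/4.5-.5
th=np.radians(-6.08);O=np.array([.532,.1445]);Rm=np.array([[np.cos(th),-np.sin(th)],[np.sin(th),np.cos(th)]])
for n,(u,v),z in [("a",(720,246),.076),("b",(711,350),.076),("bed+",(685,180),.012),("bed-",(660,412),.012)]:
    w=ray(C,px(u,v),z)[0][:2];print(n,w.round(4),"press",((w-O)@Rm).round(4))
```

```text
a [ 0.5346 -0.1269] press [ 0.0313 -0.2696]
b [ 0.4752 -0.1227] press [-0.0282 -0.2717]
bed+ [ 0.577  -0.1029] press [ 0.071  -0.2413]
bed- [ 0.4382 -0.0902] press [-0.0684 -0.2433]
```

```bash
python3 -m crank '[{"travel":[0,0,-0.4],"angular":[0,0,-0.03],"gripper":1},{"travel":[0,0,-0.32],"angular":[0,0,0],"gripper":1},{"travel":[0,0,0],"angular":[0,0,0],"gripper":1}]'; python3 s.py;  python3 -m crank '[{"travel":[0.03,0.3,0],"angular":[0,0,0],"gripper":1},{"travel":[0.03,0.3,0],"angular":[0,0,0],"gripper":1},{"travel":[0.03,0.3,0],"angular":[0,0,0],"gripper":1}]'; python3 s.py
```

```text
t: 10.2
position: [0.5134, -0.0271, 0.1964]
tool_rot: [0.037, 0.707, -0.037, 0.706]
force: [-0.7, 0.9, -3.6]
gripper_width: 0.693
t 10.2 tcp [ 0.5134 -0.0271  0.1964] tipdir [-0.001 -0.    -1.   ] zyaw -6.01 F [-0.7  0.9 -3.6] w 0.693 q [-0.62  0.64  0.77  2.08 -0.7   0.7   0.52]
t: 10.58
position: [0.5166, 0.0008, 0.1972]
tool_rot: [0.037, 0.706, -0.037, 0.706]
force: [0.4, -0.2, -3.6]
gripper_width: 0.695
t 10.57 tcp [0.5166 0.0008 0.1972] tipdir [ 0.  0. -1.] zyaw -5.99 F [ 0.4 -0.2 -3.6] w 0.695 q [-0.67  0.64  0.78  2.07 -0.71  0.71  0.47]
```

```bash
python3 -m crank '[{"travel":[0.03,0.25,0],"angular":[0,0,0],"gripper":1},{"travel":[0.03,0.25,0],"angular":[0,0,0],"gripper":1},{"travel":[0,0,-0.08],"angular":[0,0,0],"gripper":1},{"travel":[0,0,0],"angular":[0,0,0],"gripper":1}]'; python3 s.py
```

```text
t: 11.08
position: [0.5185, 0.0153, 0.1951]
tool_rot: [0.037, 0.706, -0.036, 0.706]
force: [-0.8, 4.1, 4.0]
gripper_width: 0.691
t 11.07 tcp [0.5185 0.0153 0.1951] tipdir [ 0.001  0.002 -1.   ] zyaw -5.99 F [-0.8  4.1  4. ] w 0.691 q [-0.69  0.65  0.77  2.07 -0.71  0.71  0.44]
```

```bash
python3 -m crank '[{"travel":[0,0,0],"angular":[0,0,0],"gripper":-1},{"travel":[0,0,0],"angular":[0,0,0],"gripper":-1},{"travel":[0,0,0],"angular":[0,0,0],"gripper":-1},{"travel":[0,0,0],"angular":[0,0,0],"gripper":-1}]'; python3 s.py; python3 -m crank '[{"travel":[-0.09,-0.8,0],"angular":[0,0,0],"gripper":-1},{"travel":[-0.09,-0.9,0],"angular":[0,0,0],"gripper":-1},{"travel":[-0.09,-0.85,0],"angular":[0,0,0],"gripper":-1},{"travel":[0,0,0],"angular":[0,0,0],"gripper":-1}]';  python3 - <<'E'
from h import *
cv2.imwrite("pics/top5.png",cv2.resize(arm.capture("top")[160:270,100:270],None,fx=4.5,fy=4.5,interpolation=cv2.INTER_CUBIC))
cv2.imwrite("pics/w5.png",arm.capture("wrist"))
E
python3 s.py
```

```text
t: 11.58
position: [0.5182, 0.0145, 0.1947]
tool_rot: [0.037, 0.706, -0.037, 0.706]
force: [0.2, -0.0, 0.5]
gripper_width: 0.999
t 11.57 tcp [0.5182 0.0145 0.1947] tipdir [ 0. -0. -1.] zyaw -6.05 F [ 0.2 -0.   0.5] w 0.999 q [-0.69  0.65  0.77  2.07 -0.71  0.71  0.44]
t: 12.08
position: [0.5097, -0.0639, 0.1949]
tool_rot: [0.038, 0.706, -0.039, 0.706]
force: [0.5, 0.4, 1.0]
gripper_width: 1.003
t 12.18 tcp [ 0.5102 -0.0616  0.1946] tipdir [-0.  0. -1.] zyaw -6.06 F [0.  0.9 0.6] w 1.004 q [-0.54  0.64  0.76  2.08 -0.7   0.7   0.58]
```

View pics/top5.png

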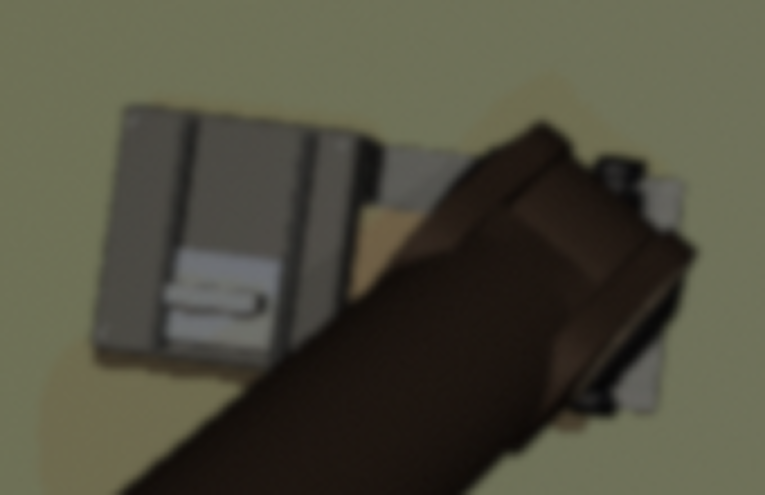

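View pics/w5.png

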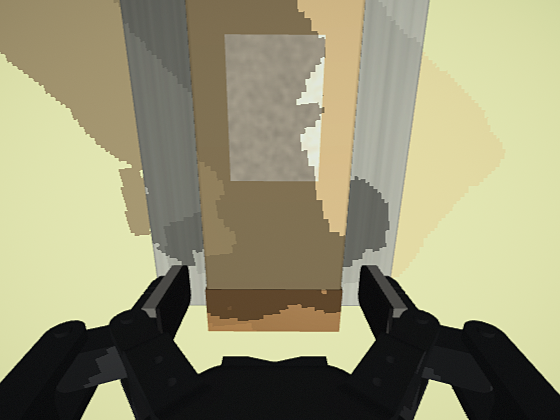

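```bash
python3 -m crank '[{"travel":[0,0,0],"angular":[0,0,0],"gripper":1},{"travel":[0,0,0],"angular":[0,0,0],"gripper":1},{"travel":[0,0,0],"angular":[0,0,0],"gripper":1},{"travel":[0,0,0],"angular":[0,0,0],"gripper":1},{"travel":[0,0,0],"angular":[0,0,0],"gripper":1}]'; python3 s.py; python3 -m crank '[{"travel":[0.03,0.3,0],"angular":[0,0,0],"gripper":1},{"travel":[0.03,0.3,0],"angular":[0,0,0],"gripper":1},{"travel":[0.03,0.3,0],"angular":[0,0,0],"gripper":1},{"travel":[0.03,0.3,0],"angular":[0,0,0],"gripper":1}]'; python3 s.py
```

```text
t: 12.8
position: [0.5102, -0.0609, 0.1949]
tool_rot: [0.037, 0.706, -0.036, 0.706]
force: [-0.9, 2.6, 5.3]
gripper_width: 0.691
t 12.8 tcp [ 0.5102 -0.0609  0.1949] tipdir [-0.     0.001 -1.   ] zyaw -5.96 F [-0.9  2.6  5.3] w 0.691 q [-0.54  0.64  0.76  2.08 -0.7   0.7   0.58]
t: 13.3
position: [0.5139, -0.0258, 0.1949]
tool_rot: [0.037, 0.706, -0.038, 0.706]
force: [-0.0, -4.6, 4.0]
gripper_width: 0.691
t 13.3 tcp [ 0.5139 -0.0258  0.1949] tipdir [ 0.001 -0.002 -1.   ] zyaw -6.05 F [-0.  -4.6  4. ] w 0.691 q [-0.62  0.64  0.77  2.08 -0.71  0.7   0.52]
```

```bash
python3 -m crank '[{"travel":[0.03,0.3,0],"angular":[0,0,0],"gripper":1},{"travel":[0.03,0.3,0],"angular":[0,0,0],"gripper":1},{"travel":[0.03,0.3,0],"angular":[0,0,0],"gripper":1},{"travel":[0.03,0.3,0],"angular":[0,0,0],"gripper":1},{"travel":[0.01,0.1,0],"angular":[0,0,0],"gripper":1},{"travel":[0.01,0.1,0],"angular":[0,0,0],"gripper":1}]'; python3 s.py;  python3 -m crank '[{"travel":[0.01,0.1,0],"angular":[0,0,0],"gripper":1},{"travel":[0.01,0.1,0],"angular":[0,0,0],"gripper":1}]'; python3 s.py
```

```text
t: 14.05
position: [0.518, 0.016, 0.1949]
tool_rot: [0.037, 0.706, -0.038, 0.706]
force: [-1.2, -5.7, 4.6]
gripper_width: 0.693
t 14.05 tcp [0.518  0.016  0.1949] tipdir [ 0.001 -0.002 -1.   ] zyaw -6.04 F [-1.2 -5.7  4.6] w 0.693 q [-0.7   0.65  0.77  2.07 -0.71  0.7   0.44]
t: 14.3
position: [0.5185, 0.0219, 0.1949]
tool_rot: [0.037, 0.706, -0.038, 0.706]
force: [0.1, -5.8, 5.2]
gripper_width: 0.694
t 14.3 tcp [0.5185 0.0219 0.1949] tipdir [ 0.001 -0.002 -1.   ] zyaw -6.06 F [ 0.1 -5.8  5.2] w 0.694 q [-0.71  0.65  0.78  2.07 -0.71  0.71  0.43]
```

```bash
for i in 1; do python3 -m crank '[{"travel":[0.01,0.07,0],"angular":[0,0,0],"gripper":1},{"travel":[0,0,0],"angular":[0,0,0],"gripper":1}]' | grep -E "pos|force"; done;  python3 -m crank '[{"travel":[0.01,0.07,0],"angular":[0,0,0],"gripper":1},{"travel":[0,0,0],"angular":[0,0,0],"gripper":1}]' | grep -E "pos|force"
```

```text
position: [0.5189, 0.0242, 0.1949]
force: [-0.2, -4.4, 5.3]
position: [0.5192, 0.0262, 0.1949]
force: [-0.6, -5.4, 5.6]
```

```bash
python3 -m crank '[{"travel":[0.01,0.07,0],"angular":[0,0,0],"gripper":1},{"travel":[0,0,0],"angular":[0,0,0],"gripper":1}]' | grep -E "pos|force"
```

```text
position: [0.5193, 0.0279, 0.1949]
force: [-0.9, -6.6, 4.9]
```

```bash
python3 -m crank '[{"travel":[0.01,0.06,0],"angular":[0,0,0],"gripper":1},{"travel":[0,0,0],"angular":[0,0,0],"gripper":1}]' | grep -E "pos|force"; python3 -m crank '[{"travel":[0.01,0.06,0],"angular":[0,0,0],"gripper":1},{"travel":[0,0,0],"angular":[0,0,0],"gripper":1}]' | grep -E "pos|force"
```

```text
position: [0.5194, 0.0283, 0.1949]
force: [-1.5, -12.3, 4.5]
position: [0.5194, 0.0286, 0.1949]
force: [-2.6, -17.6, 5.6]
```

```bash
python3 -m crank '[{"travel":[0,0,0],"angular":[0,0,0],"gripper":-1},{"travel":[0,0,0],"angular":[0,0,0],"gripper":-1},{"travel":[0,0,0],"angular":[0,0,0],"gripper":-1},{"travel":[0,0,0],"angular":[0,0,0],"gripper":-1},{"travel":[0,-0.2,0.8],"angular":[0,0,0],"gripper":-1},{"travel":[0,-0.3,1],"angular":[0,0,0],"gripper":-1},{"travel":[0,-0.3,1],"angular":[0,0,0],"gripper":-1},{"travel":[0,0,0.8],"angular":[0,0,0],"gripper":-1}]'
python3 - <<'E'
from h import *
import json
o=arm.get_obs(); a=arm.capture("wrist"); cv2.imwrite("pics/w6.png",a)
json.dump({k:list(map(float,o[k])) for k in("position","tool_rot")},open("w6.json","w"))
cv2.imwrite("pics/top6.png",cv2.resize(arm.capture("top")[160:270,100:270],None,fx=4.5,fy=4.5,interpolation=cv2.INTER_CUBIC))
E
python3 s.py
```

```text
t: 16.55
position: [0.52, 0.0074, 0.3039]
tool_rot: [0.038, 0.706, -0.038, 0.706]
force: [0.6, 0.2, -0.3]
gripper_width: 1.004
t 16.65 tcp [0.5207 0.0079 0.3048] tipdir [ 0.004  0.001 -1.   ] zyaw -6.05 F [ 1.1 -0.3 -0.6] w 1.002 q [-0.83  0.5   0.96  2.   -0.52  0.91  0.31]
```

View pics/w6.png

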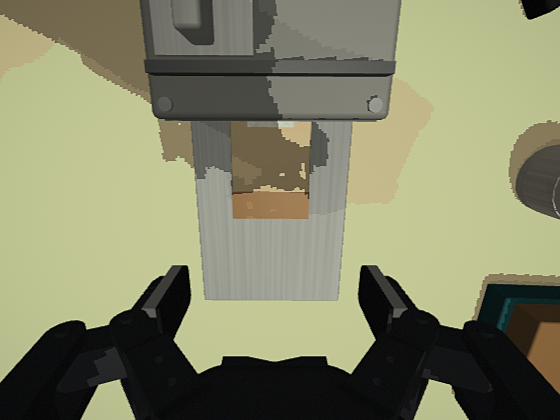

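View pics/top6.png

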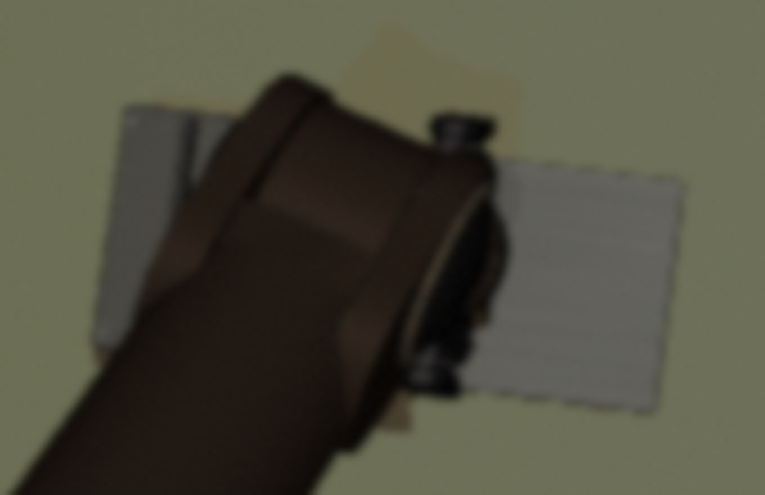

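Wrist view: the case is in the throat with its outer top edge at (232,218)–(309,219). The bed end corners are at (205,299) and (339,299).

Run:
```python
from h import *
import json
o=json.load(open("w6.json"));C=cam("wrist",o)
th=np.radians(-6.08);O=np.array([.532,.1445]);Rm=np.array([[np.cos(th),-np.sin(th)],[np.sin(th),np.cos(th)]])
for n,p,z in [("rearL",(232.5,218),.052),("rearR",(309,218),.052),("bedL",(205,299),.012),("bedR",(339,299),.012),("headL",(153,119),.095),("headR",(388,119),.095)]:
    w=ray(C,p,z)[0][:2];print(n,"press",((w-O)@Rm).round(4))
a=cv2.imread("pics/w6.png");cv2.imwrite("pics/c6.png",cv2.resize(a[0:310,135:410],None,fx=1.9,fy=1.9))
```

```text
rearL press [-0.0307 -0.1351]
rearR press [ 0.031  -0.1351]
bedL press [-0.0693 -0.2379]
bedR press [ 0.0707 -0.2379]
headL press [-0.0683 -0.0593]
headR press [ 0.0696 -0.0593]
```

View pics/c6.png

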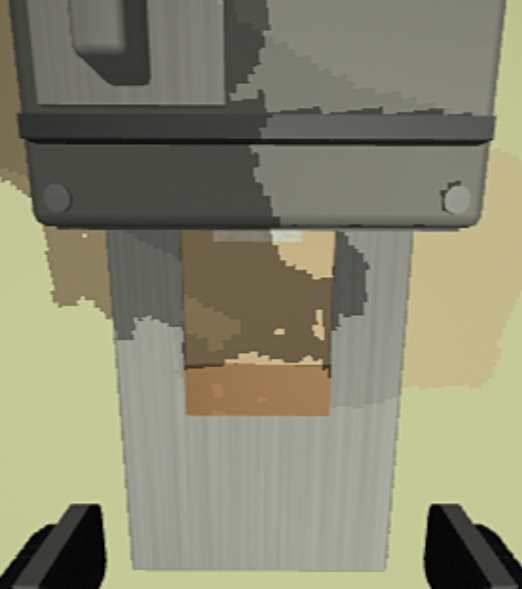

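Case outer end at press y −135.1 mm (home is −135) and centred, so it is home. Next is the fin.

```bash
python3 -m crank '[{"travel":[0,0,0.5],"angular":[0,0,0],"gripper":-1},{"travel":[-0.16,0.8,0.8],"angular":[0,0,0],"gripper":-1},{"travel":[-0.16,0.95,0],"angular":[0,0,0],"gripper":-1},{"travel":[-0.16,0.95,0],"angular":[0,0,0],"gripper":-1},{"travel":[-0.16,0.95,0],"angular":[0,0,0],"gripper":-1},{"travel":[-0.16,0.95,0],"angular":[0,0,0],"gripper":-1},{"travel":[0,0,0],"angular":[0,0,0],"gripper":-1}]'
python3 - <<'E'
from h import *
import json
o=arm.get_obs(); a=arm.capture("wrist"); cv2.imwrite("pics/w7.png",a)
json.dump({k:list(map(float,o[k])) for k in("position","tool_rot")},open("w7.json","w"))
E
python3 s.py
```

```text
t: 17.52
position: [0.4954, 0.1487, 0.3412]
tool_rot: [0.036, 0.707, -0.036, 0.706]
force: [0.4, 0.8, -0.2]
gripper_width: 1.001
t 17.57 tcp [0.4957 0.147  0.3414] tipdir [-0.001 -0.001 -1.   ] zyaw -5.9 F [ 0.  -0.6 -0.3] w 0.998 q [-1.16  0.45  1.03  1.97 -0.46  0.98 -0.01]
```

View pics/w7.png

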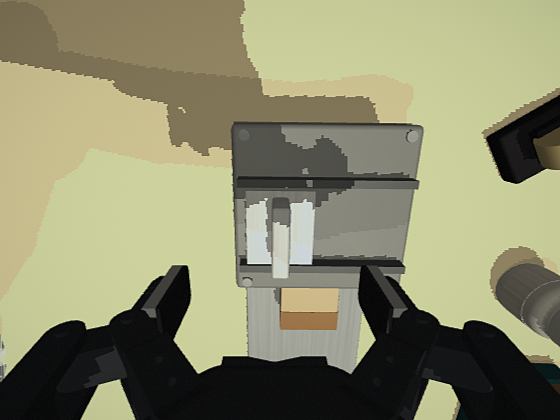

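Run:
```python
from h import *
import json
o=json.load(open("w7.json"));C=cam("wrist",o)
th=np.radians(-6.08);O=np.array([.532,.1445]);Rm=np.array([[np.cos(th),-np.sin(th)],[np.sin(th),np.cos(th)]])
T=np.array(o["position"])[:2];print("tcp press",((T-O)@Rm).round(4))
for n,p,z in [("finfar",(281.5,206),.138),("finnear",(281.5,277),.138),("finL",(273,277),.138),("finR",(289.5,277),.138),("headTL",(234,124),.095),("headTR",(420,125),.095)]:
    w=ray(C,p,z)[0][:2];print(n,"press",((w-O)@Rm).round(4))
```

```text
tcp press [-0.0368  0.0003]
finfar press [-0.0326  0.027 ]
finnear press [-0.0319 -0.0228]
finL press [-0.0377 -0.0229]
finR press [-0.0265 -0.0228]
headTL press [-0.0661  0.0751]
headTR press [0.0664 0.0751]
```

```bash
python3 -m crank '[{"travel":[0.14,0,-0.3],"angular":[0,0,0],"gripper":-1},{"travel":[0,0,-0.7],"angular":[0,0,0],"gripper":-1},{"travel":[0,0,-0.8],"angular":[0,0,0],"gripper":-1},{"travel":[0,0,0],"angular":[0,0,0],"gripper":-1}]'; python3 s.py; python3 -m crank '[{"travel":[0,0,0],"angular":[0,0,0],"gripper":1},{"travel":[0,0,0],"angular":[0,0,0],"gripper":1},{"travel":[0,0,0],"angular":[0,0,0],"gripper":1},{"travel":[0,0,0],"angular":[0,0,0],"gripper":1},{"travel":[0,0,0],"angular":[0,0,0],"gripper":1},{"travel":[0,0,0],"angular":[0,0,0],"gripper":1},{"travel":[0,0,0],"angular":[0,0,0],"gripper":1}]'; python3 s.py
```

```text
t: 18.08
position: [0.4999, 0.1448, 0.2862]
tool_rot: [0.037, 0.707, -0.039, 0.705]
force: [1.0, -0.4, 0.1]
gripper_width: 0.998
t 18.07 tcp [0.4999 0.1448 0.2862] tipdir [-0.003 -0.002 -1.   ] zyaw -6.15 F [ 1.  -0.4  0.1] w 0.998 q [-1.08  0.53  0.94  2.01 -0.56  0.88  0.07]
t: 18.95
position: [0.5003, 0.1462, 0.2881]
tool_rot: [0.037, 0.706, -0.037, 0.706]
force: [-1.9, 0.2, 6.1]
gripper_width: 0.128
t 18.95 tcp [0.5003 0.1462 0.2881] tipdir [ 0.     0.001 -1.   ] zyaw -6.04 F [-1.9  0.2  6.1] w 0.128 q [-1.08  0.53  0.95  2.01 -0.56  0.88  0.07]
```

```bash
python3 -m crank '[{"travel":[0.3,-0.03,0],"angular":[0,0,0],"gripper":1},{"travel":[0.35,-0.04,0],"angular":[0,0,0],"gripper":1},{"travel":[0.35,-0.04,0],"angular":[0,0,0],"gripper":1},{"travel":[0.35,-0.04,0],"angular":[0,0,0],"gripper":1}]'; python3 -m crank '[{"travel":[0.35,-0.04,0],"angular":[0,0,0],"gripper":1},{"travel":[0.3,-0.03,0],"angular":[0,0,0],"gripper":1},{"travel":[0.1,-0.01,0],"angular":[0,0,0],"gripper":1},{"travel":[0,0,0],"angular":[0,0,0],"gripper":1}]'; python3 s.py
```

```text
t: 19.45
position: [0.541, 0.1417, 0.2882]
tool_rot: [0.037, 0.706, -0.037, 0.706]
force: [-2.0, 0.5, 7.3]
gripper_width: 0.126
t: 19.95
position: [0.5637, 0.1392, 0.2882]
tool_rot: [0.037, 0.706, -0.037, 0.707]
force: [-0.0, 0.1, 4.7]
gripper_width: 0.125
t 19.95 tcp [0.5637 0.1392 0.2882] tipdir [ 0.001  0.    -1.   ] zyaw -6.05 F [-0.   0.1  4.7] w 0.125 q [-0.96  0.62  0.9   1.87 -0.59  0.95  0.11]
```

```bash
python3 -m crank '[{"travel":[0.06,0,0],"angular":[0,0,0],"gripper":1},{"travel":[0.06,0,0],"angular":[0,0,0],"gripper":1},{"travel":[0,0,0],"angular":[0,0,0],"gripper":1}]'; python3 -m crank '[{"travel":[0,0,0],"angular":[0,0,0],"gripper":-1},{"travel":[0,0,0],"angular":[0,0,0],"gripper":-1},{"travel":[0,0,0],"angular":[0,0,0],"gripper":-1},{"travel":[0,0,0],"angular":[0,0,0],"gripper":-1},{"travel":[0,0,0.8],"angular":[0,0,0],"gripper":-1},{"travel":[0,0,0.9],"angular":[0,0,0],"gripper":-1},{"travel":[0,0,0.2],"angular":[0,0,0],"gripper":0.5},{"travel":[0,0,0],"angular":[0,0,0],"gripper":1}]'
python3 - <<'E'
from h import *
import json
o=arm.get_obs(); a=arm.capture("wrist"); cv2.imwrite("pics/w8.png",a)
json.dump({k:list(map(float,o[k])) for k in("position","tool_rot")},open("w8.json","w"))
E
python3 s.py
```

```text
t: 20.32
position: [0.5669, 0.1389, 0.2882]
tool_rot: [0.037, 0.706, -0.037, 0.706]
force: [-1.1, -1.0, 6.4]
gripper_width: 0.123
t: 21.32
position: [0.5667, 0.1394, 0.3445]
tool_rot: [0.037, 0.706, -0.037, 0.706]
force: [0.3, 0.8, -0.6]
gripper_width: 0.607
t 21.38 tcp [0.5665 0.1394 0.344 ] tipdir [-0.001  0.    -1.   ] zyaw -6.01 F [-0.3  0.2 -0.1] w 0.512 q [-1.    0.56  0.96  1.81 -0.52  1.05  0.06]
```

View pics/w8.png

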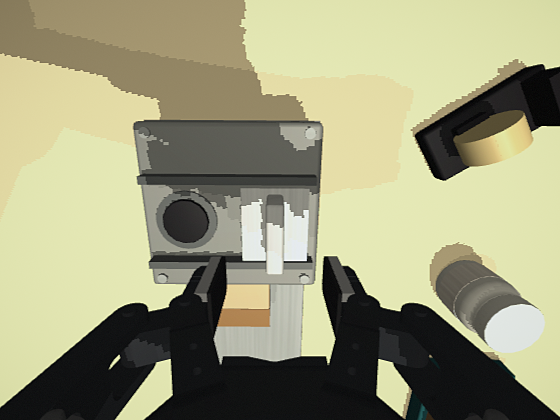

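Button uncovered at (185,221), fin now at about (275,234).

```bash
python3 - <<'E'
from h import *
import json
o=json.load(open("w8.json"));C=cam("wrist",o)
th=np.radians(-6.08);O=np.array([.532,.1445]);Rm=np.array([[np.cos(th),-np.sin(th)],[np.sin(th),np.cos(th)]])
for n,p,z in [("button",(185.5,221),.101),("finnear",(275,272),.138),("finfar",(275,198),.138),("plateL",(241,225),.108),("caseL",(219,326),.012),("caserearedge",(250,310),.052)]:
    w=ray(C,p,z)[0][:2];print(n,w.round(4),"press",((w-O)@Rm).round(4))
E
python3 s.py
```

```text
button [0.4984 0.1495] press [-0.0339  0.0014]
finnear [0.5651 0.1184] press [ 0.0357 -0.0224]
finfar [0.5705 0.1703] press [0.0356 0.0297]
plateL [0.542  0.1441] press [0.01   0.0007]
caseL [ 0.481  -0.0193] press [-0.0334 -0.1683]
caserearedge [0.5294 0.0285] press [ 0.0097 -0.1156]
t 21.38 tcp [0.5665 0.1394 0.344 ] tipdir [-0.001  0.    -1.   ] zyaw -6.01 F [-0.3  0.2 -0.1] w 0.512 q [-1.    0.56  0.96  1.81 -0.52  1.05  0.06]
```

```bash
python3 -m crank '[{"travel":[-0.6,0.08,0],"angular":[0,0,0],"gripper":1},{"travel":[-0.8,0.12,0],"angular":[0,0,0],"gripper":1},{"travel":[-0.8,0.12,0],"angular":[0,0,0],"gripper":1},{"travel":[-0.08,0,-0.6],"angular":[0,0,0],"gripper":1},{"travel":[0,0,-0.8],"angular":[0,0,0],"gripper":1},{"travel":[0,0,-0.5],"angular":[0,0,0],"gripper":1},{"travel":[0,0,0],"angular":[0,0,0],"gripper":1}]'; python3 s.py
```

```text
t: 22.25
position: [0.4983, 0.1484, 0.2862]
tool_rot: [0.037, 0.707, -0.038, 0.705]
force: [-0.4, -1.0, -1.0]
gripper_width: -0.0
t 22.25 tcp [0.4983 0.1484 0.2862] tipdir [-0.002 -0.002 -1.   ] zyaw -6.08 F [-0.4 -1.  -1. ] w -0.0 q [-1.08  0.53  0.94  2.02 -0.56  0.88  0.06]
```

Directly over the button at z 0.286, which puts the tips at about 0.113. Pressing down gradually.

```bash
python3 -m crank '[{"travel":[0,0,-0.3],"angular":[0,0,0],"gripper":1},{"travel":[0,0,-0.2],"angular":[0,0,0],"gripper":1},{"travel":[0,0,0],"angular":[0,0,0],"gripper":1}]'|grep -E "pos|force"; python3 -m crank '[{"travel":[0,0,-0.1],"angular":[0,0,0],"gripper":1},{"travel":[0,0,0],"angular":[0,0,0],"gripper":1}]'|grep -E "pos|force"; python3 -m crank '[{"travel":[0,0,-0.1],"angular":[0,0,0],"gripper":1},{"travel":[0,0,0],"angular":[0,0,0],"gripper":1}]'|grep -E "pos|force"
```

```text
position: [0.4985, 0.1488, 0.2726]
force: [0.1, 0.1, 0.8]
position: [0.4985, 0.1488, 0.2699]
force: [0.7, -0.3, 1.6]
position: [0.4987, 0.1485, 0.2684]
force: [-6.6, -1.7, 26.4]
```

Force jumped to 26 N about 5 mm into the press, sooner than I expected. Looking before going on.

```bash
python3 s.py
python3 - <<'E'
from h import *
cv2.imwrite("pics/w9.png",arm.capture("wrist"))
cv2.imwrite("pics/s9.png",cv2.resize(arm.capture("side")[180:400,130:330],None,fx=2.6,fy=2.6,interpolation=cv2.INTER_CUBIC))
print(arm.get_obs()["ft_torque"].round(2))
E
```

```text
t 23.12 tcp [0.4987 0.1485 0.2684] tipdir [ 0.     0.002 -1.   ] zyaw -6.06 F [-6.6 -1.7 26.4] w 0.001 q [-1.06  0.55  0.91  2.03 -0.59  0.84  0.09]
[-0.29  1.69 -0.01]
```

View pics/w9.png

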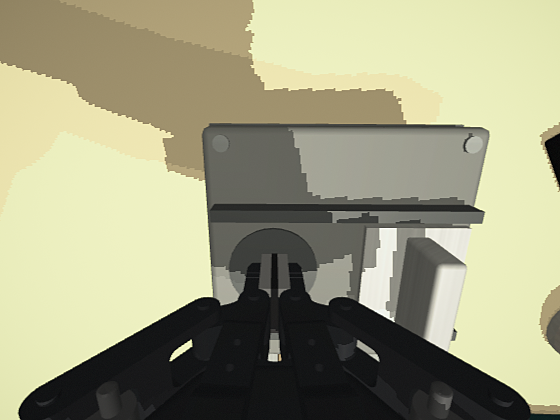

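View pics/s9.png

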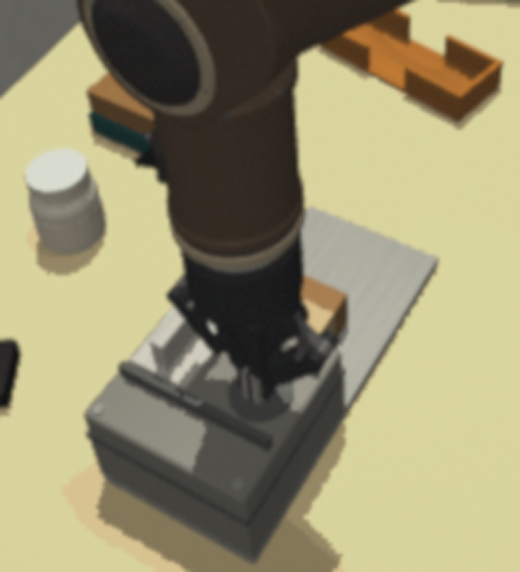

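The torque and view leave two explanations: the button has bottomed, or a finger knuckle is leaning on the fin. I'll lift, turn the jaws a quarter turn so the knuckles lie along the press y, away from the fin, and press again.

```bash
python3 -m crank '[{"travel":[0,0,0.5],"angular":[0,0,0],"gripper":1},{"travel":[0,0,1],"angular":[0,0,0],"gripper":1},{"travel":[0,0,0.8],"angular":[0,0,0],"gripper":1},{"travel":[0,0,0],"angular":[0,0,1],"gripper":1},{"travel":[0,0,0],"angular":[0,0,1],"gripper":1},{"travel":[0,0,0],"angular":[0,0,1],"gripper":1},{"travel":[0,0,0],"angular":[0,0,1],"gripper":1},{"travel":[0,0,0],"angular":[0,0,1],"gripper":1}]'; python3 -m crank '[{"travel":[0,0,0],"angular":[0,0,1],"gripper":1},{"travel":[0,0,0],"angular":[0,0,1],"gripper":1},{"travel":[0,0,0],"angular":[0,0,1],"gripper":1},{"travel":[0,0,0],"angular":[0,0,1],"gripper":1},{"travel":[0,0,0],"angular":[0,0,0],"gripper":1}]'
python3 - <<'E'
from h import *
import json
o=arm.get_obs(); a=arm.capture("wrist"); cv2.imwrite("pics/w10.png",a)
json.dump({k:list(map(float,o[k])) for k in("position","tool_rot")},open("w10.json","w"))
E
python3 s.py
```

```text
t: 24.22
position: [0.4982, 0.1489, 0.3358]
tool_rot: [-0.267, 0.655, 0.267, 0.655]
force: [-0.3, 0.7, -1.2]
gripper_width: -0.001
t: 24.85
position: [0.4983, 0.1487, 0.3358]
tool_rot: [-0.473, 0.526, 0.473, 0.526]
force: [-0.2, -0.0, -0.2]
gripper_width: 0.003
t 24.9 tcp [0.4984 0.1487 0.3358] tipdir [-0.  0. -1.] zyaw 83.74 F [-0.6  0.7  0.1] w -0.004 q [-0.87  0.34  0.61  1.96 -0.25  0.91  1.33]
```

View pics/w10.png

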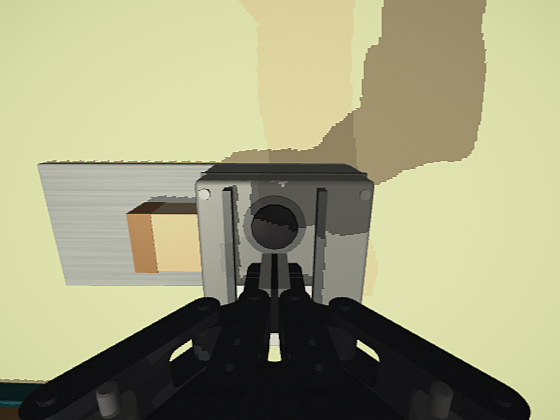

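```bash
python3 - <<'E'
from h import *
import json
o=json.load(open("w10.json"));C=cam("wrist",o)
print("button",ray(C,(274.5,227),.101)[0].round(4),"tcp",np.round(o["position"],4))
E
python3 -m crank '[{"travel":[0,0,-0.6],"angular":[0,0,0],"gripper":1},{"travel":[0,0,-0.8],"angular":[0,0,0],"gripper":1},{"travel":[0,0,-0.4],"angular":[0,0,0],"gripper":1},{"travel":[0,0,0],"angular":[0,0,0],"gripper":1},{"travel":[0,0,0],"angular":[0,0,0],"gripper":1}]'|grep -E "pos|force"; python3 s.py
```

```text
button [0.4973 0.1494 0.101 ] tcp [0.4983 0.1487 0.3358]
position: [0.4987, 0.1488, 0.2823]
force: [-0.3, -0.1, -0.0]
t 25.52 tcp [0.4987 0.1488 0.2823] tipdir [ 0.001  0.    -1.   ] zyaw 83.91 F [-0.3 -0.1 -0. ] w -0.003 q [-0.83  0.42  0.57  2.   -0.31  0.8   1.39]
```

```bash
python3 -m crank '[{"travel":[0,0,-0.3],"angular":[0,0,0],"gripper":1},{"travel":[0,0,0],"angular":[0,0,0],"gripper":1}]'|grep -E "pos|force"; python3 -m crank '[{"travel":[0,0,-0.1],"angular":[0,0,0],"gripper":1},{"travel":[0,0,0],"angular":[0,0,0],"gripper":1}]'|grep -E "pos|force"; python3 -m crank '[{"travel":[0,0,-0.07],"angular":[0,0,0],"gripper":1},{"travel":[0,0,0],"angular":[0,0,0],"gripper":1}]'|grep -E "pos|force"
```

```text
position: [0.4985, 0.149, 0.2726]
force: [-0.0, -0.1, 1.0]
position: [0.4985, 0.1489, 0.2697]
force: [0.3, 1.5, 2.1]
position: [0.4985, 0.1488, 0.2685]
force: [-3.0, 0.1, 13.4]
```

```bash
python3 -m crank '[{"travel":[0,0,-0.07],"angular":[0,0,0],"gripper":1},{"travel":[0,0,0],"angular":[0,0,0],"gripper":1}]'|grep -E "pos|force"; python3 s.py
```

```text
position: [0.4986, 0.1485, 0.2684]
force: [-12.3, -2.0, 39.2]
t 26.52 tcp [0.4986 0.1485 0.2684] tipdir [-0.     0.003 -1.   ] zyaw 83.94 F [-12.3  -2.   39.2] w 0.004 q [-0.81  0.44  0.55  2.01 -0.33  0.77  1.4 ]
```

It stops hard at the same z of 0.2684 in this orientation too, so the knuckle wasn't the cause. Next I'll back off gently and see whether the button follows the tips above z 0.274. That tells a bottomed button from finger corners resting on the collar.

```bash
python3 -m crank '[{"travel":[0,0,0.3],"angular":[0,0,0],"gripper":1},{"travel":[0,0,0],"angular":[0,0,0],"gripper":1},{"travel":[0,0,0],"angular":[0,0,0],"gripper":1}]'|grep -E "pos|force"
cat > f.py <<'E'
from h import *
f=[];z=[]
for i in range(14):
    arm.capture("top"); o=arm.get_obs(); f.append(o["force"]);z.append(o["position"][2])
f=np.array(f);print("mean",f.mean(0).round(2),"sd",f.std(0).round(2),"z",np.mean(z).round(5))
E
python3 f.py;  python3 -m crank '[{"travel":[0,0,0.5],"angular":[0,0,0],"gripper":1},{"travel":[0,0,0],"angular":[0,0,0],"gripper":1},{"travel":[0,0,0],"angular":[0,0,0],"gripper":1}]'|grep -E "pos|force"; python3 f.py
```

```text
position: [0.4983, 0.1488, 0.2741]
force: [1.4, 0.6, 0.9]
mean [0.34 0.25 0.71] sd [0.45 0.47 0.37] z 0.27427
position: [0.4984, 0.1489, 0.2898]
force: [1.0, 0.2, -1.0]
mean [-0.03  0.14 -0.15] sd [0.31 0.41 0.43] z 0.2894
```

The contact force at z 0.2743 is only about 0.9 N, so contact is near there. The travel was then about 5.6–6 mm before the finger corners met the head or collar: past 5 mm, but not the bottom. I'll tilt the tool 15° so that only one 29 mm edge enters, and press fully.

```bash
python3 -m crank '[{"travel":[0,0,0.5],"angular":[0,0,0],"gripper":1},{"travel":[-0.57,0.06,0],"angular":[-0.08,-0.75,0],"gripper":1},{"travel":[-0.57,0.06,0],"angular":[-0.08,-0.75,0],"gripper":1},{"travel":[0,0,0],"angular":[0,0,0],"gripper":1},{"travel":[0,0,-0.4],"angular":[0,0,0],"gripper":1},{"travel":[0,0,0],"angular":[0,0,0],"gripper":1}]'; python3 s.py
python3 - <<'E'
from h import *
o=arm.get_obs();M=R.from_quat(o["tool_rot"]).as_matrix()
tip=o["position"]+.173*M[:,0]
for s in(-.011,.011): print((tip+s*M[:,1]).round(4))
cv2.imwrite("pics/s11.png",cv2.resize(arm.capture("side")[180:400,130:330],None,fx=2.6,fy=2.6,interpolation=cv2.INTER_CUBIC))
cv2.imwrite("pics/w11.png",arm.capture("wrist"))
E
```

```text
t: 29.42
position: [0.4648, 0.1521, 0.2918]
tool_rot: [-0.538, 0.46, 0.4, 0.583]
force: [-0.7, -1.8, -1.1]
gripper_width: 0.003
t 29.43 tcp [0.4648 0.1521 0.2918] tipdir [ 0.257 -0.029 -0.966] zyaw 83.91 F [-0.7 -1.8 -1.1] w 0.003 q [-1.02  0.31  0.67  2.17 -0.13  0.5   1.18]
[0.5198 0.146  0.1275]
[0.4986 0.1483 0.1218]
```

View pics/w11.png

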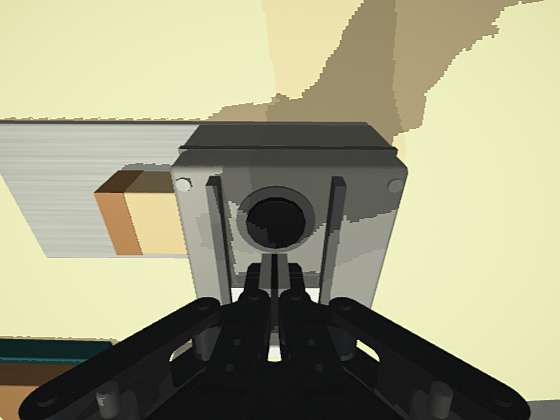

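View pics/s11.png

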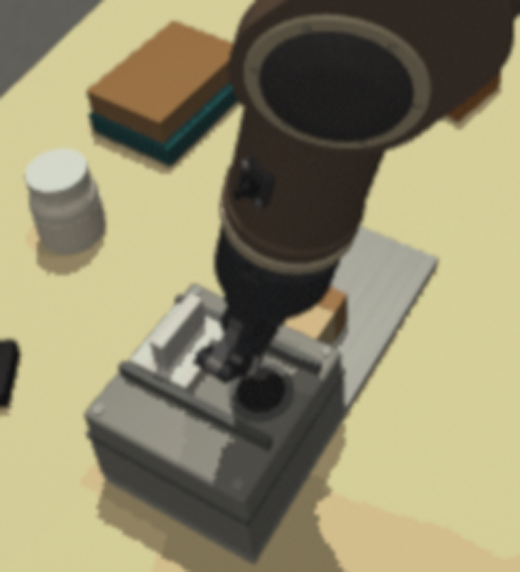

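```bash
python3 -m crank '[{"travel":[-0.08,0,-0.3],"angular":[0,0,0],"gripper":1},{"travel":[0,0,-0.3],"angular":[0,0,0],"gripper":1},{"travel":[0,0,0],"angular":[0,0,0],"gripper":1}]'|grep -E "pos|force"; python3 -m crank '[{"travel":[0,0,-0.15],"angular":[0,0,0],"gripper":1},{"travel":[0,0,0],"angular":[0,0,0],"gripper":1}]'|grep -E "pos|force"; python3 -m crank '[{"travel":[0,0,-0.12],"angular":[0,0,0],"gripper":1},{"travel":[0,0,0],"angular":[0,0,0],"gripper":1}]'|grep -E "pos|force"
```

```text
position: [0.4615, 0.1522, 0.2736]
force: [-0.4, -0.3, 0.6]
position: [0.4619, 0.1525, 0.2699]
force: [0.6, 0.2, 0.3]
position: [0.4619, 0.1525, 0.2664]
force: [0.0, 0.1, 2.6]
```

```bash
python3 -m crank '[{"travel":[0,0,-0.06],"angular":[0,0,0],"gripper":1},{"travel":[0,0,0],"angular":[0,0,0],"gripper":1}]'|grep -E "pos|force"; python3 -m crank '[{"travel":[0,0,-0.05],"angular":[0,0,0],"gripper":1},{"travel":[0,0,0],"angular":[0,0,0],"gripper":1}]'|grep -E "pos|force"
```

```text
position: [0.4619, 0.1525, 0.2647]
force: [-0.0, 0.2, 1.7]
position: [0.4621, 0.1523, 0.2641]
force: [-6.6, -0.8, 19.6]
```

Hard stop with the edge at about 94.2 mm, so roughly 7 mm of travel, well past 5 mm. I'll hold briefly, then lift clear and check the scene.

```bash
python3 -m crank '[{"travel":[0,0,0],"angular":[0,0,0],"gripper":1},{"travel":[0,0,0],"angular":[0,0,0],"gripper":1},{"travel":[0,0,0.4],"angular":[0,0,0],"gripper":1},{"travel":[0,0,1],"angular":[0,0,0],"gripper":1},{"travel":[0,0,1],"angular":[0,0,0],"gripper":1},{"travel":[0,0,1],"angular":[0.08,0.75,0],"gripper":1},{"travel":[-0.3,0,0.5],"angular":[0.08,0.75,0],"gripper":1},{"travel":[0,0,0],"angular":[0,0,0],"gripper":1}]'
python3 - <<'E'
from h import *
import json
o=arm.get_obs(); a=arm.capture("wrist"); cv2.imwrite("pics/w12.png",a)
json.dump({k:list(map(float,o[k])) for k in("position","tool_rot")},open("w12.json","w"))
cv2.imwrite("pics/side12.png",arm.capture("side"))
E
python3 s.py
```

```text
t: 31.9
position: [0.4533, 0.1522, 0.3808]
tool_rot: [-0.473, 0.525, 0.473, 0.526]
force: [0.0, 0.1, -0.3]
gripper_width: 0.003
t 32.0 tcp [0.4528 0.1522 0.3794] tipdir [ 0.002 -0.001 -1.   ] zyaw 83.94 F [-0.1 -0.   0.3] w -0.002 q [-1.03  0.21  0.71  2.01 -0.16  0.98  1.22]
```

View pics/w12.png

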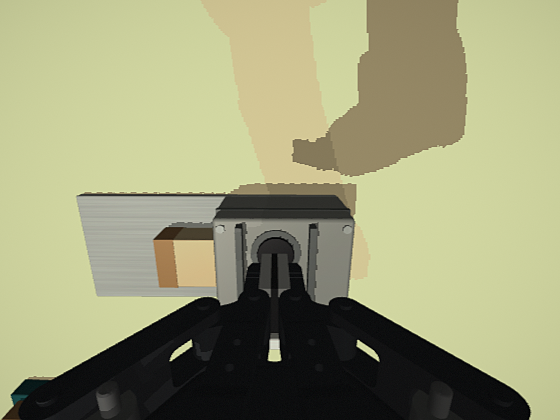

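View pics/side12.png

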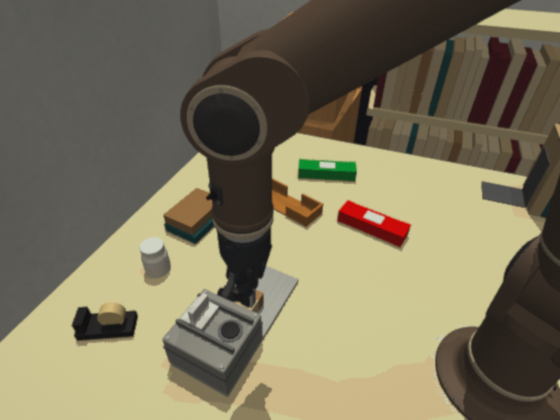

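Run:
```python
from h import *
import json
o=json.load(open("w12.json"));C=cam("wrist",o)
th=np.radians(-6.08);O=np.array([.532,.1445]);Rm=np.array([[np.cos(th),-np.sin(th)],[np.sin(th),np.cos(th)]])
for n,p,z in [("case rear -x",(153,240),.052),("case rear +x",(157,288),.052),("bed -x end",(78,195),.012),("bed +x end",(97,296),.012)]:
    w=ray(C,p,z)[0][:2];print(n,"press",((w-O)@Rm).round(4))
C=cam("side"); s=cv2.imread("pics/side12.png")
f=np.array([[.0357,0,.138],[.035-.07,0,.101]]);
X=np.c_[f[:,:2]@Rm.T+O,f[:,2]];print("expected fin,button px",proj(C,X).round(1))
```

```text
case rear -x press [-0.0291 -0.1348]
case rear +x press [ 0.032  -0.1378]
bed -x end press [-0.0705 -0.2355]
bed +x end press [ 0.0695 -0.2385]
expected fin,button px [[196.6 301.9]
 [229.5 328.3]]
```

Side view: shutter aside, button up, pile, jar and dispenser where they were. The oblique estimate of the case end is noisy, so I'll take one better look from where I measured before.

```bash
python3 -m crank '[{"travel":[0.25,-0.55,0],"angular":[0,0,-1],"gripper":1},{"travel":[0.25,-0.55,0],"angular":[0,0,-1],"gripper":1},{"travel":[0.25,-0.55,0],"angular":[0,0,-1],"gripper":1},{"travel":[0.25,-0.55,0],"angular":[0,0,-1],"gripper":1},{"travel":[0.25,-0.55,0],"angular":[0,0,-1],"gripper":1},{"travel":[0.25,-0.55,0],"angular":[0,0,-1],"gripper":1},{"travel":[0.25,-0.55,-0.3],"angular":[0,0,-1],"gripper":1},{"travel":[0.25,-0.55,-0.6],"angular":[0,0,-1],"gripper":1}]'; python3 -m crank '[{"travel":[0.25,-0.45,-0.8],"angular":[0,0,-1],"gripper":1},{"travel":[0,0,-0.7],"angular":[0,0,0],"gripper":1},{"travel":[0,0,0],"angular":[0,0,0],"gripper":1},{"travel":[0,0,0],"angular":[0,0,0],"gripper":1}]'
python3 - <<'E'
from h import *
import json
o=arm.get_obs(); a=arm.capture("wrist"); cv2.imwrite("pics/w13.png",a)
json.dump({k:list(map(float,o[k])) for k in("position","tool_rot")},open("w13.json","w"))
E
python3 s.py
```

```text
t: 33.0
position: [0.5129, 0.0199, 0.3522]
tool_rot: [-0.023, 0.706, 0.022, 0.707]
force: [-0.6, 0.6, -0.4]
gripper_width: 0.002
t: 33.5
position: [0.5203, 0.0069, 0.3083]
tool_rot: [0.037, 0.706, -0.038, 0.706]
force: [-1.4, 1.3, 0.6]
gripper_width: -0.004
t 33.55 tcp [0.5204 0.007  0.3086] tipdir [ 0.001 -0.    -1.   ] zyaw -6.01 F [ 0.2 -0.2 -0.1] w 0.002 q [-0.84  0.5   0.98  2.   -0.53  0.92  0.31]
```

View pics/w13.png

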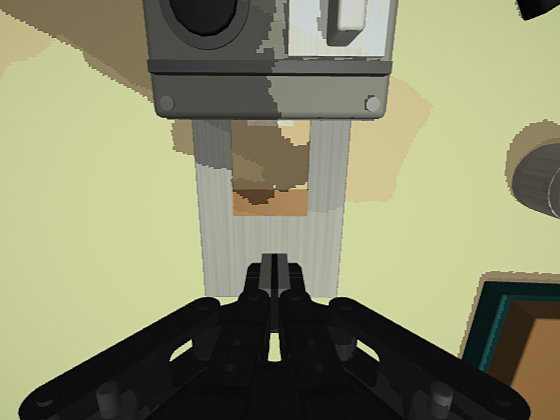

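Case outer edge at (233,216)–(308,216), bed end at (206,297)–(338,297).

Run:
```python
from h import *
import json
o=json.load(open("w13.json"));C=cam("wrist",o)
th=np.radians(-6.08);O=np.array([.532,.1445]);Rm=np.array([[np.cos(th),-np.sin(th)],[np.sin(th),np.cos(th)]])
for n,p,z in [("rearL",(233,215.5),.052),("rearR",(308,215.5),.052),("bedL",(206,297),.012),("bedR",(338,297),.012),("headL",(156,118),.095),("headR",(385,118),.095)]:
    w=ray(C,p,z)[0][:2];print(n,"press",((w-O)@Rm).round(4))
```

```text
rearL press [-0.0306 -0.1352]
rearR press [ 0.0309 -0.1351]
bedL press [-0.069  -0.2394]
bedR press [ 0.071  -0.2393]
headL press [-0.0679 -0.0595]
headR press [ 0.0695 -0.0593]
```

```bash
python3 -m crank '[{"travel":[0,0,0.6],"angular":[0,0,0],"gripper":1},{"travel":[0,0,0.6],"angular":[0,0,0],"gripper":1},{"travel":[0,0,0],"angular":[0,0,0],"gripper":1},{"travel":[0,0,0],"angular":[0,0,0],"gripper":1}]'; python3 -c "
from rig import arm
print(arm.finish_job())"
```

```text
t: 34.05
position: [0.5203, 0.0072, 0.3444]
tool_rot: [0.037, 0.706, -0.037, 0.706]
force: [0.2, 0.1, 0.2]
gripper_width: -0.004
the job is handed in; nothing more can be done
None
```

I did the job in the order asked and handed it in at about 34 s; no verdict was reported. The case was lifted from the tray, laid with its front in the mouth, regripped near its outer end and pushed home. Then I slid the shutter aside by its fin and pressed the button.

**Last checks**
- **Case:** its outer end measured at press y −135.1 mm (home is −135 mm). It is centred within 1 mm and lies straight.
- **Shutter:** about 70 mm aside.
- **Button:** up again in the last views.
- **Bystanders:** the pile, jar and dispenser looked unmoved in the side view.
- **Robot:** clear of everything.

**What disagreed or stayed uncertain**
- **Button travel:** the first two presses stopped hard after about 5.6 mm, with up to 39 N on the wrist, probably because the finger corners met the collar. A third press, tilted 15°, stopped at about 7 mm by my estimate. All three are past the 5 mm that counts, but I did not confirm the full 8 mm.
- **Case end:** one oblique view put the end 1–4 mm off. The closer view gave the home value above.
- **Press position:** the side camera placed the press about 5 mm away from where the top and wrist cameras put it. I used the top and wrist values.

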